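Serve a chilling stone with sprung bar tongs

TASK

Pick up the sprung steel tongs lying on the counter, use their tips to pinch the white marble chilling stone and lift it out of its well in the wooden block, then hold it centred a little above the mouth of the tall tumbler on the slate coaster, ready to be let down once the drink is poured. Only the tongs may touch the stone, not the gripper; leave the two dark stones in their wells and do not knock the glass, the jigger, the shaker or the dropper bottle. Finish there while still holding: the stone stays squeezed in the tongs above the glass, and nothing is put down or let go.

Things in the scene. Friction and masses are not known exactly. Their poses are not given: they have to be found in the camera images.
- tongs: Sprung steel bar tongs, 0.1 kg, lying with both arms' 20 mm high edges on the counter, opening level. Origin: underside, on the open tongs' midline, amid the black handle pads (x -38 to +38 mm); x to the tips, z up. Pivot at x -80 mm (ring behind it, to -108), tip ends +112 mm. Open, 56 mm outside across the handle pads, 67 mm outside at the tips.
- handle (a point): On the tongs' midline at x 0, mid-height of the handle pads (10 mm over the underside): where to take them from above, across both arms. The spring pushes back with 2.5 N per finger when open, 4 N at 43 mm; a gripper closed here to 52 mm carries them still open. The arms stay symmetric about the gripper.
- tongs_jaw (a joint): Pivot of the tongs, rad: 0 sprung open (as they lie, tip pads 53 mm apart inside), 0.156 closed on a 25 mm stone (43 mm outside across the handle pads, arms and tip pads parallel), 0.30 tips together. A spring opens it. F newtons at the handle pads pinch with about 0.44 F less the spring's share at the tips.
- tip_left (a point): Middle of the gripping face of the left (+y) black rubber tip pad (24 mm long, 12.5 mm high), on the arm that bears the tongs' frame. At x +98 mm, 10 mm over the tongs' underside; closed on a stone, both pads' middles lie 100 mm ahead of the handle point.
- tip_right (a point): The same of the right (-y) tip pad, on the moving arm.
- white_stone: White marble chilling stone, a 25 mm cube with rounded edges, 0.04 kg; origin at the centre of its underside, z up. It stands 9 mm deep in one of the block's three wells, square to the block, its upper 16 mm proud of the block.
- dark_stone_a: Dark grey chilling stone, same 25 mm cube, in another well; stays there. Origin at the centre of its underside.
- dark_stone_b: The other dark grey chilling stone; stays there. Origin at the centre of its underside.
- block: Wooden display block, fixed, 66 (x) by 186 (y) by 18 mm high, origin at the centre of its underside. Wells in a row at y -62, 0, +62 mm, 28 mm square, 9 mm deep: 1.5 mm play round a stone. Its -x side faces the robot: from there the tongs, their x along the block's x, reach a stone with one arm over the block's top on each side of it.
- tumbler: Tall clear cut-glass tumbler, loose, 0.29 kg, 64 mm outside diameter, 154 mm high, mouth about 50 mm clear; origin at the centre of its underside, on the coaster 8 mm over the counter, so that the rim is 162 mm over the counter.
- coaster: Square black slate coaster under the tumbler, 70 x 70 x 8 mm, fixed. Origin at the centre of its underside.
- jigger: Brass double jigger, 44 mm wide, 90 mm high, a bystander behind the tumbler. Origin at its underside.
- dropper: Green glass dropper bottle, black cap, 42 mm wide, 130 mm high, a bystander at the right. Origin at its underside.
- shaker: Steel cocktail shaker, 68 mm wide, 208 mm high, a bystander at the back left. Origin at its underside.
Things that resemble listed ones, but are neither listed nor needed, are in the scene too. Leave any purple look-alike of the white_stone alone.

How it is judged (in metres and radians):
On the way, in this order (a step that is already met when the one before it is completed fails the run):
1. the tongs are lifted off the counter in the gripper, the white stone still in its well (height (world z) of tongs above 0.01 m and contact force between the fingers and tongs above 0.5 N and distance of white_stone from where it was at the start of the episode below 0.005 m), for 0.2 s.
2. the white stone is lifted out of its well, pinched between the tips of the tongs (height (world z) of white_stone above 0.028 m and contact force between white_stone and tongs above 0.5 N and value of joint tongs_jaw between 0.11 and 0.205 rad and distance between each of tip_left, tip_right and white_stone below 0.032 m and contact force between white_stone and block below 0.05 N), for 0.2 s.
At the end, for the whole second after the job is handed in: White stone pinched in the tongs (pivot 0.11-0.205 rad) held by the gripper, its underside 2-70 mm above the tumbler's rim, within 14 mm of its axis, still, not touching the glass; tumbler moved under 12 mm, dark stones under 6 mm, jigger, dropper and shaker under 20 mm (contact force between each of white_stone, the fingers and tongs above 0.5 N and value of joint tongs_jaw between 0.11 and 0.205 rad and distance between each of tip_left, tip_right and white_stone below 0.032 m and horizontal distance between white_stone and tumbler below 0.014 m and z of white_stone in the frame of tumbler between 0.156 and 0.224 m and contact force between each of white_stone, tongs and tumbler below 0.05 N and linear speed of white_stone below 0.03 m/s and angle between tumbler's own z axis and vertical below 0.1 rad and distance of tumbler from where it was at the start of the episode below 0.012 m and distance of each of dark_stone_a, dark_stone_b from where it was at the start of the episode below 0.006 m and distance of each of jigger, dropper, shaker from where it was at the start of the episode below 0.02 m); the arm keeps its last pose, push and grip.
It fails at once if the gripper or arm touches the white stone (contact force between any of the fingers, the arm and white_stone above 0.3 N).
It fails at once if the tumbler is knocked (moved 20 mm or tilted 0.2 rad) (distance of tumbler from where it was at the start of the episode above 0.02 m or angle between tumbler's own z axis and vertical above 0.2 rad).
It fails at once if a dark stone is pulled or pushed out of its well (distance of any of dark_stone_a, dark_stone_b from where it was at the start of the episode above 0.012 m).
It fails at once if a bystander is knocked away by more than 30 mm (distance of any of jigger, dropper, shaker from where it was at the start of the episode above 0.03 m).
It also fails if it takes over 43 s, if anything falls off the work surface, if the arm or the gripper's body presses on something with over 40 N, if the wrist force passes 120 N, or if a joint passes its speed limit or range.

ROBOT

A 7-joint arm with a two-finger parallel gripper is mounted at the origin on a cart in front of the work surface, level with it; the furniture and walls round the work are solid. World frame = base frame: x ahead of the robot, y to its left, z up, the work surface at z = 0. Lengths are in mm, angles in rad, forces in N, time in s.
With the tool pointing down it reaches from about 400 to 875 mm from the base axis. Payload 19.3 kg.
Tool frame: the origin (TCP) lies midway between the tips of the shut fingers; the grasp point (between the pads) lies 19 mm behind it; z points along the fingers, y is the direction in which the jaws open and shut (so a half turn about z gives the same grasp; the last joint's range is limited). The gripper opens to 85 mm and grips with 20 to 120 N. Pads are 22 mm wide; open, the fingers measure 114 mm over their backs; the gripper's body (76 mm by 85 mm) begins 54 mm behind the grasp point. The pads swing forward as they close: fully open they stand 13 mm farther back than shut.
Start: joints at [-1.289, 0.521, -0.036, 1.599, 0.021, 1.021, -0.113], TCP at [215.386, 586.706, 231.291] pointing down, gripper open.
Joint ranges: [-2.91, 2.91], [-0.3, 2.13], [-1.5, 1.42], [0.17, 2.43], [-1.26, 4.41], [0.16, 1.93], [-2.52, 2.52]. Speed limits (rad/s): [1.89, 1.89, 2.39, 2.39, 3.01, 3.01, 3.01].

INTERFACE

Orientations are given as a rotation vector (axis times angle).
In Python, from workcell import status, vision, ticket gives the robot as it stands.
- The arm moves only by the tool arm_command, never from a script. Its argument "steps" is text: rows parted by semicolons, each of 5 numbers parted by spaces: the shift along the world's x, y, z in mm, then the turn about the world's z in degrees, then the closure, from 0 (fully open) to 1 (shut). A call has 1 to 10 rows; each row shifts and turns the commanded pose from where the row before left it; what a row does not reach is not made up. A row lasts 1/8 s, in which the tool goes at most 62.5 mm and 10.7 degrees, less where a joint would pass 70% of its speed; a pose out of reach is approached as far as the arm can. A call with a gripper value outside its range is refused whole. The fingers move at their own pace and stop on an object; "squeeze" is the grip in N (left out, the last holds). Time passes only in rows, so rows that do not move let the fingers close. It gives the time, the measured TCP pose, the force and the opening at its end, in the units of the state.
- status.state(): the state, without advancing time (a new reading comes with each control period).
- vision.read_camera(name): name is "scene" or "top" or "wrist"; returns a dict with "image" (420x560x3 uint8, red, green, blue), "z_map" (420x560 float32, mm along the optical axis (not along the pixel's ray), 0 where there is no reading), "fx", "fy", "cx", "cy" (pixels), "T" (4x4, takes a point from camera to world coordinates). Camera axes: x right, y down, z forward; pixel columns grow to the right and rows downward; lengths in mm; the calibration is good to about 2 mm. A picture is of the moment at which its call begins.
- ticket.sign_off(): hands the job in, once; it reports no verdict.
Trained networks look in the newest picture that a camera, given by its name, has taken for a name from the list of things; names that differ only in an ending like _2 or _b are one class to them, and where a whole thing is asked for, a point or a joint stands for the part that bears it (a point fixed in the world has none). Each returns a list of dicts, best first, with "score" (0 to 1); they miss things now and then, are a little off and sometimes report something else, mostly with a low value. They report only what shows in the picture. A call takes as long as a camera call. They do not tell look-alikes from the thing itself.
- vision.boxes_of(camera, query): "location" ([column, row] as shares, 0 to 1, of the picture: columns of its width, rows of its height, amid what is visible of it).
- vision.masks_of(camera, query): "pixels" (420x560 bool, what is visible of it) and "location" ([column, row] as shares, 0 to 1, of the picture: columns of its width, rows of its height, amid what is visible of it).
- vision.pinpoint(camera, query): "location" ([column, row] as shares, 0 to 1, of the picture: columns of its width, rows of its height: a listed point, or the origin of a listed thing).
The state is a dict: "clock": time; "joints": joint angles; "joint_vel": joint speeds; "joint_torque": joint torques, N m; "tcp_pos": TCP position; "tcp_rot": TCP orientation; "contact_force": force on the tool from outside, world axes, zero at the start; "ft_torque": the same for the moment, N m; "gripper_width": finger opening in mm.
Only numpy, scipy, OpenCV 4.12 (cv2) and the standard library are available. Lean on these libraries where they do the work, as an engineer would, in place of code of your own. Each camera call takes 0.05 s, during which the arm holds its last target. There are 200 camera calls.

## Working session

There is one attempt and no reset: what is moved stays moved. The work goes in short steps, Python scripts to look and compute and a tool call to move; the robot and the scene stay as the last step left them, time stands still between calls to the robot, and variables do not carry over. Pictures are saved under pics/ and viewed, on a budget of 10 in all, crops included, one or two more only if the job needs it, and the job is handed in when it is done.

Besides the shell and the picture viewer there is one more tool, called after ">>>" by a JSON object that holds its "method" and its "body", one argument or row to a line. arm_command: Moves the arm, as the interface text tells. Its arguments: {"type":"object","properties":{"steps":{"type":"string"},"squeeze":{"type":"number"}},"required":["steps"]}

```bash
mkdir -p pics; cat > h.py <<'E'
import numpy as np, cv2
from workcell import status, vision, ticket
def px(c,u,v,d=None):
    d=c['z_map'][int(v),int(u)] if d is None else d
    p=np.array([(u-c['cx'])/c['fx']*d,(v-c['cy'])/c['fy']*d,d,1]); return (c['T']@p)[:3]
def onz(c,u,v,z):
    r=c['T'][:3,:3]@np.array([(u-c['cx'])/c['fx'],(v-c['cy'])/c['fy'],1]); o=c['T'][:3,3]
    return o+r*(z-o[2])/r[2]
def cloud(c):
    v,u=np.mgrid[:420,:560]; d=c['z_map']
    P=np.stack([(u-c['cx'])/c['fx']*d,(v-c['cy'])/c['fy']*d,d],-1)@c['T'][:3,:3].T+c['T'][:3,3]
    P[d==0]=np.nan; return P
E
python3 - <<'E'
from h import *
ims=[]
for n in ['scene','top']:
    c=vision.read_camera(n); ims.append(c['image']); P=cloud(c)
    print(n,c['T'][:3,3].round(),c['fx'])
    for q in ['tongs','handle','tip_left','tip_right','white_stone','dark_stone_a','block','tumbler','coaster','jigger','dropper','shaker']:
        for r in vision.pinpoint(n,q)[:4]:
            u,v=r['location'][0]*560,r['location'][1]*420
            if r['score']>.25: print(q,round(r['score'],2),round(u),round(v),'surf',px(c,u,v).round() if 0<=u<560 and 0<=v<420 else '', 'z0',onz(c,u,v,0).round())
cv2.imwrite('pics/a.png',cv2.resize(np.vstack(ims)[:,:,::-1],None,fx=.71,fy=.71,interpolation=cv2.INTER_AREA))
print(status.state()['tcp_rot'],status.state()['clock'])
E
```

```text
scene [ -53. -660.  750.] 464.3972701285602
tongs 0.72 269 263 surf [466. -72.  -0.] z0 [466. -72.   0.]
handle 0.73 320 224 surf [635. -73.  26.] z0 [660. -52.   0.]
handle 0.6 271 261 surf [474. -72.   1.] z0 [474. -71.   0.]
handle 0.3 317 228 surf [628. -69.  15.] z0 [642. -57.   0.]
tip_left 0.74 231 244 surf [432.  25.  15.] z0 [441.  38.   0.]
tip_right 0.64 247 236 surf [490.  39.  -2.] z0 [489.  37.   0.]
white_stone 0.67 228 228 surf [458.  72.  21.] z0 [473.  93.   0.]
white_stone 0.63 334 240 surf [ 619. -134.   22.] z0 [ 639. -118.    0.]
dark_stone_a 0.66 304 210 surf [643.  -9.  30.] z0 [672.  18.   0.]
dark_stone_a 0.41 318 225 surf [624. -74.  30.] z0 [653. -50.   0.]
block 0.74 314 227 surf [627. -63.  15.] z0 [641. -50.   0.]
block 0.65 304 211 surf [638. -12.  31.] z0 [668.  17.   0.]
tumbler 0.63 205 187 surf [513. 245.  31.] z0 [538. 284.   0.]
coaster 0.67 204 193 surf [511. 250.   6.] z0 [516. 258.   0.]
jigger 0.62 262 167 surf [705. 229.  21.] z0 [727. 255.   0.]
shaker 0.72 238 153 surf [711. 350.  15.] z0 [727. 371.   0.]
top [ 434.   28. 1199.] 418.751251
[... 265 characters left out ...]
.58 281 238 surf [485.  16.  -1.] z0 [485.  16.   0.]
white_stone 0.64 258 245 surf [463.  81.  28.] z0 [464.  82.   0.]
white_stone 0.55 330 185 surf [ 633. -123.   33.] z0 [ 639. -127.    0.]
dark_stone_a 0.63 288 184 surf [637.  -2.  33.] z0 [642.  -3.   0.]
dark_stone_a 0.59 305 187 surf [629. -52.  20.] z0 [632. -53.   0.]
block 0.61 306 181 surf [643. -55.  34.] z0 [649. -58.   0.]
coaster 0.73 193 222 surf [520. 241. 144.] z0 [532. 270.   0.]
jigger 0.56 206 157 surf [712. 229.  42.] z0 [722. 236.   0.]
dropper 0.73 392 159 surf [ 704. -295.   52.] z0 [ 717. -310.    0.]
shaker 0.63 162 153 surf [574. 184. 638.] z0 [733. 363.   0.]
[-5.49918566e-01 -3.09307546e+00  1.38714352e-05] 1.3
```

View pics/a.png

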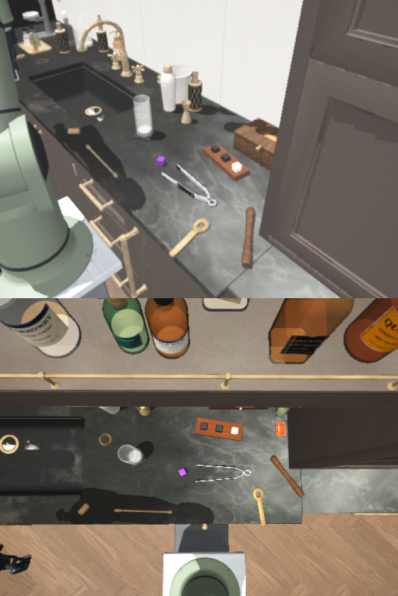

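The candidates for the white stone in the top picture are white at (330,185), purple at (258,245), and dark at (288,184) and (305,187). I choose the white one at (330,185). The tongs lie near (470,-80) with their tips toward +y. I'll move over them for a close view.

>>> {"method": "arm_command", "body": {
  "steps": "20 -60 0 -10 0;20 -60 0 -10 0;20 -59 0 -10 0;20 -59 0 -10 0;20 -59 0 -10 0;20 -59 0 -10 0;20 -59 0 -10 0;20 -59 0 0 0;20 -59 0 0 0;20 -59 0 0 0"
}}

```text
clock: 2.55
tcp_pos: [415.4, -5.7, 231.7]
tcp_rot: [2.224, 2.219, 0.002]
contact_force: [0.6, 1.2, -0.1]
gripper_width: 85.4
```

>>> {"method": "arm_command", "body": {
  "steps": "30 -35 0 0 0;0 -35 0 0 0;0 0 0 0 0"
}}

```text
clock: 2.92
tcp_pos: [444.8, -76.2, 231.3]
tcp_rot: [2.228, 2.214, -0.001]
contact_force: [0.4, 0.8, 0.8]
gripper_width: 85.5
```

```bash
python3 - <<'E'
from h import *
s=status.state(); print(s['tcp_pos'],s['tcp_rot'],s['clock'],s['joints'])
c=vision.read_camera('wrist'); print(c['T'][:3,3].round(),c['fx'])
for q in ['tongs','handle','tip_left','tip_right','white_stone','dark_stone_a','block']:
  for r in vision.pinpoint('wrist',q)[:4]:
    u,v=r['location'][0]*560,r['location'][1]*420
    if r['score']>.25: print(q,round(r['score'],2),round(u),round(v),'surf',px(c,u,v).round(),'z10',onz(c,u,v,10).round())
cv2.imwrite('pics/b.png',c['image'][:,:,::-1])
P=cloud(c); np.save('w1.npy',P)
for m in vision.masks_of('wrist','tongs')[:2]:
  Q=P[m['pixels']]; Q=Q[(Q[:,2]>12)&(Q[:,2]<30)]; print(m['score'],len(Q),Q.min(0),Q.max(0))
t=vision.read_camera('top'); P=cloud(t)
Q=P[(P[...,2]>100)&(P[...,0]>350)&(P[...,0]<750)&(P[...,1]<-130)&(P[...,1]>-400)]
print('tall right',[(lo,Q[(Q[:,1]>lo)&(Q[:,1]<=lo+30)][:,[0,2]].min(0).round() if ((Q[:,1]>lo)&(Q[:,1]<=lo+30)).any() else None) for lo in range(-400,-130,30)])
E
```

```text
[444.76424139 -76.2028545  231.33479242] [ 2.22848391e+00  2.21360174e+00 -7.24541103e-04] 2.925 [-0.40360937  0.27556885  0.53854408  2.05706496 -0.18511291  0.85479447
  0.23373447]
[445.  -5. 373.] 348.5321771667018
tongs 0.42 465 157 surf [630. -57.  24.] z10 [638. -59.  10.]
tip_left 0.83 272 77 surf [437.  21.  -1.] z10 [437.  21.  10.]
tip_right 0.88 325 75 surf [489.  22.  13.] z10 [490.  22.  10.]
tip_right 0.34 465 159 surf [630. -59.  26.] z10 [638. -61.  10.]
white_stone 0.97 453 212 surf [ 621. -111.   33.] z10 [ 633. -119.   10.]
white_stone 0.76 304 7 surf [467.  78.  25.] z10 [468.  81.  10.]
dark_stone_a 0.85 485 98 surf [638.  -1.  31.] z10 [650.  -1.  10.]
dark_stone_a 0.66 466 157 surf [629. -56.  29.] z10 [639. -59.  10.]
dark_stone_a 0.63 452 213 surf [ 621. -113.   32.] z10 [ 632. -121.   10.]
block 0.68 461 156 surf [630. -57.  16.] z10 [634. -58.  10.]
tall right [(-400, array([478., 127.])), (-370, array([478., 100.])), (-340, array([574., 102.])), (-310, array([574., 638.])), (-280, array([574., 637.])), (-250, array([574., 637.])), (-220, array([574., 637.])), (-190, array([574., 635.])), (-160, array([457., 572.]))]
```

View pics/b.png

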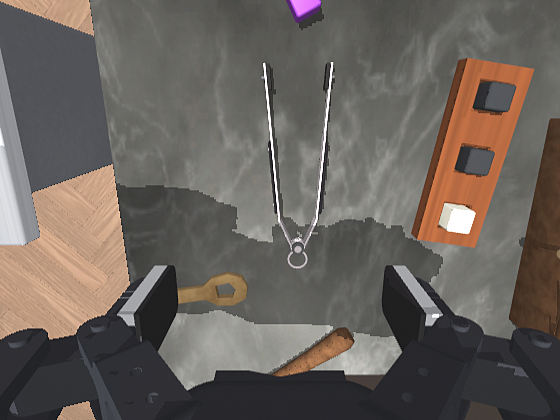

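The wrist picture shows the tongs with their tips up at (265,65)/(332,65), pivot at (298,245) and ring at (297,260). The block is on the right, slightly turned, with the white stone at (457,218). The purple look-alike is at the top at (304,8).

```bash
cat > m.py <<'E'
from h import *
def stone(c,P):
    im=c['image'].astype(int); w=(im.min(2)>150)&(im.max(2)-im.min(2)<60)&(P[...,0]>590)&(P[...,0]<680)&(P[...,1]<-80)&(P[...,1]>-160)&(P[...,2]>28)
    Q=P[w]; r=cv2.minAreaRect(Q[:,:2].astype(np.float32)); return len(Q),np.round(r[0],1),np.round(r[1],1),round(r[2],1),'z',np.median(Q[:,2]).round(1)
def block(c,P):
    h=cv2.cvtColor(c['image'],cv2.COLOR_RGB2HSV); w=(P[...,2]>14)&(P[...,2]<22)&(P[...,0]>580)&(P[...,0]<690)&(P[...,1]<70)&(P[...,1]>-190)&(h[...,1]>110)
    n,l,st,ce=cv2.connectedComponentsWithStats(w.astype(np.uint8)); k=1+st[1:,4].argmax()
    r=cv2.minAreaRect(P[l==k][:,:2].astype(np.float32)); return np.round(r[0],1),np.round(r[1],1),round(r[2],1),'z',np.median(P[l==k][:,2]).round(1)
E
python3 - <<'E'
from m import *
for n in ['wrist','top','scene']:
    c=vision.read_camera(n);P=cloud(c)
    try: print(n,'stone',stone(c,P)); 
    except Exception as e: print(e)
    try: print('block',block(c,P))
    except Exception as e: print(e)
    if n=='wrist':
        print('R',c['T'][:3,:3].round(2))
        for u,v in [(298,243),(297,258)]: print('pivot',onz(c,u,v,20).round(1))
        w=(P[...,2]>15)&(P[...,2]<25)&(P[...,0]>420)&(P[...,0]<510)&(P[...,1]<60)&(P[...,1]>-200)
        Q=P[w]
        for y in range(-190,50,15):
            s=Q[(Q[:,1]>=y)&(Q[:,1]<y+15)]
            if len(s)>3: print(y,len(s),s[:,0].min().round(1),s[:,0].max().round(1),((s[:,0].min()+s[:,0].max())/2).round(1),np.median(s[:,2]).round(1))
        print(Q[:,1].min(),Q[:,1].max())
    if n!='wrist':
        w=(P[...,0]>470)&(P[...,0]<580)&(P[...,1]>190)&(P[...,1]<330)
        for a,b in [(20,100),(100,155),(155,175)]:
            q=P[w&(P[...,2]>a)&(P[...,2]<b)]
            if len(q)>5: print('tumbler',a,len(q),q.min(0).round(),q.max(0).round(),cv2.minEnclosingCircle(q[:,:2].astype(np.float32)))
        q=P[w&(P[...,2]>4)&(P[...,2]<11)]; print('coaster',len(q),cv2.minAreaRect(q[:,:2].astype(np.float32)))
E
```

```text
wrist stone (587, array([ 630.5, -121.4]), array([25. , 25.2]), 81.1, 'z', np.float64(32.9))
block (array([641.1, -60.6]), array([186.4,  68. ]), 81.2, 'z', np.float64(17.2))
R [[ 1.   -0.   -0.  ]
 [-0.   -0.96 -0.28]
 [-0.    0.28 -0.96]]
pivot [ 464.7 -147.3   20. ]
pivot [ 463.9 -165.1   20. ]
-175 24 458.3 469.4 463.8 19.5
-160 157 451.7 474.8 463.3 18.7
-145 69 445.2 481.1 463.1 16.8
-130 67 438.8 487.9 463.3 17.2
-115 142 437.7 488.9 463.3 18.1
-100 143 436.8 490.3 463.6 18.0
-85 150 435.0 490.9 463.0 17.9
-70 151 434.0 492.4 463.2 18.0
-55 148 433.1 493.2 463.2 17.9
-40 59 435.2 491.7 463.4 16.6
-25 38 433.4 493.0 463.2 15.5
-10 42 431.7 493.6 462.7 15.7
5 88 430.8 494.8 462.8 15.7
20 122 430.0 496.3 463.1 15.7
-163.3131939080374 32.94797847461839
top stone (78, array([ 629.2, -123. ]), array([24.3, 25. ]), 79.6, 'z', np.float64(34.0))
block (array([638.8, -62. ]), array([186.3,  67.3]), 81.1, 'z', np.float64(18.3))
tumbler 20 370 [496. 240.  20.] [555. 301. 100.] ((526.0206298828125, 269.4836730957031), 31.432279586791992)
tumbler 100 267 [496. 241. 100.] [558. 301. 154.] ((
[... 190 characters left out ...]
9545898438, 260.0677185058594), (137.24061584472656, 108.44247436523438), 89.8662109375)
scene stone (81, array([ 628.3, -122.1]), array([25.1, 25.7]), 77.3, 'z', np.float64(32.0))
block (array([638.3, -61.4]), array([188. ,  67.6]), 80.9, 'z', np.float64(16.6))
tumbler 20 574 [495. 238.  20.] [557. 292. 100.] ((525.1215209960938, 269.7060241699219), 32.881309509277344)
tumbler 100 568 [494. 240. 100.] [556. 307. 155.] ((525.9901123046875, 271.91827392578125), 35.37579345703125)
tumbler 155 110 [493. 242. 155.] [556. 305. 164.] ((525.7628173828125, 273.375244140625), 32.90187454223633)
coaster 125 ((524.8775634765625, 272.8399353027344), (70.37939453125, 67.89691925048828), 30.4323787689209)
```

>>> {"method": "arm_command", "body": {
  "steps": "18.5 -2.8 -50 0.4 0;0 0 -60 0 0;0 0 -60 0 0;0 0 -40 0 0;0 0 -19 0 0;0 0 0 0 0.3;0 0 0 0 0.36;0 0 0 0 0.36;0 0 0 0 0.36",
  "squeeze": 40
}}

```text
clock: 4.7
tcp_pos: [464.0, -76.6, 3.0]
tcp_rot: [2.216, 2.226, 0.002]
contact_force: [0.4, 0.3, 2.9]
gripper_width: 54.9
```

>>> {"method": "arm_command", "body": {
  "steps": "-0.5 -2 -2 0 0.36;0 0 0 0 0.39;0 0 0 0 0.39;0 0 0 0 0.39"
}}

```text
clock: 5.2
tcp_pos: [463.3, -78.8, 0.5]
tcp_rot: [2.216, 2.226, 0.001]
contact_force: [1.5, -0.2, 5.2]
gripper_width: 52.0
```

```bash
python3 - <<'E'
from h import *
s=status.state(); print(s['tcp_pos'],s['gripper_width'],s['contact_force'])
c=vision.read_camera('wrist');cv2.imwrite('pics/c.png',c['image'][:,:,::-1])
P=cloud(c);w=(P[...,2]>12)&(P[...,2]<25)&(P[...,0]>420)&(P[...,0]<510)&(P[...,1]<60)&(P[...,1]>-40);Q=P[w]
print(Q.min(0),Q.max(0))
E
```

```text
[ 4.63310334e+02 -7.88263981e+01  4.51156710e-01] 51.967414104339184 [ 1.51966176 -0.1799751   5.2047109 ]
[431.96392899 -39.99950604  12.00137346] [492.09759601  25.60180786  18.80161605]
```

View pics/c.png

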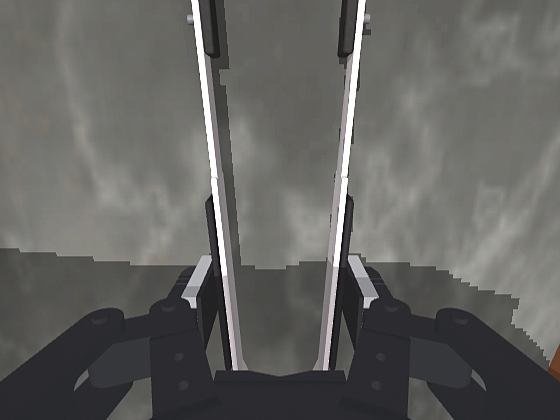

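The fingers are closed across the handle pads, seen at (205,290)/(365,290), at 52 mm with the arms symmetric. I'll lift and turn.

>>> {"method": "arm_command", "body": {
  "steps": "0 0 0 0 0.4;0 0 20 0 0.4;0 0 25 0 0.4;0 0 25 0 0.4;0 0 10 0 0.4;0 0 0 0 0.4"
}}

```text
clock: 6.0
tcp_pos: [463.0, -78.6, 80.3]
tcp_rot: [2.216, 2.226, 0.001]
contact_force: [-0.9, -0.2, -1.3]
gripper_width: 51.2
```

>>> {"method": "arm_command", "body": {
  "steps": "0 0 0 -10 0.4;5 -5 0 -10 0.4;5 -5 0 -10 0.4;5 -5 0 -10 0.4;5 -5 0 -10 0.4;0 0 0 -10 0.4;0 -5 0 -10 0.4;0 0 0 -10 0.4;0 0 0 -10 0.4;0 0 0 -9 0.4"
}}

```text
clock: 7.25
tcp_pos: [482.4, -103.9, 79.2]
tcp_rot: [3.131, -0.248, -0.002]
contact_force: [0.2, 0.1, -1.8]
gripper_width: 51.2
```

```bash
cat > chk.py <<'E'
from m import *
import sys
s=status.state(); print(s['tcp_pos'].round(1) if hasattr(s['tcp_pos'],'round') else s['tcp_pos'],s['tcp_rot'],s['gripper_width'],s['clock'],s['contact_force'])
a=np.arctan2(s['tcp_rot'][1],s['tcp_rot'][0]); yaw=np.degrees(2*a)-90; print('jaw yaw',yaw)
c=vision.read_camera('wrist');P=cloud(c);cv2.imwrite(sys.argv[1],c['image'][:,:,::-1])
for f in (stone,block):
    try: print(f.__name__,f(c,P))
    except Exception as e: print(e)
for q in ['tip_left','tip_right','white_stone']:
  for r in vision.pinpoint('wrist',q)[:2]:
    u,v=r['location'][0]*560,r['location'][1]*420
    print(q,round(r['score'],2),round(u),round(v),'surf',px(c,u,v).round())
E
python3 chk.py pics/d.png
```

```text
[ 482.4 -103.9   79.2] [ 3.13085088e+00 -2.48482083e-01 -2.48703647e-03] 51.23499973785542 7.25 [ 0.23296549  0.13910199 -1.84272695]
jaw yaw -99.07561245928234
stone (0, array([0., 0.]), array([0., 0.]), 0.0, 'z', np.float64(nan))
block (array([616.1, -28.3]), array([103.7,   7.4]), 81.1, 'z', np.float64(17.3))
tip_left 0.95 217 17 surf [584. -99.  91.]
tip_right 0.61 338 17 surf [ 595. -156.   -0.]
white_stone 0.68 17 279 surf [470.  74.  12.]
  return _methods._mean(a, axis=axis, dtype=dtype,
  ret = ret.dtype.type(ret / rcount)
```

View pics/d.png

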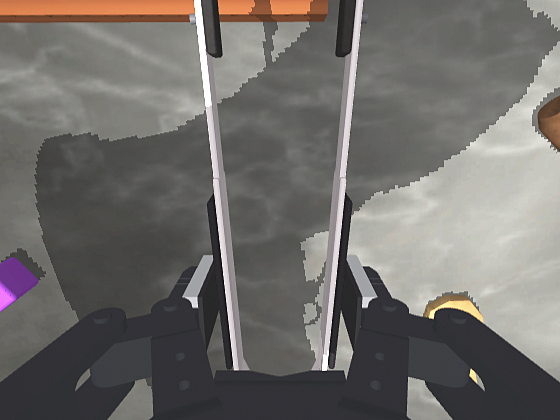

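The tongs are held level and open at 51 mm. The tips are at (210,40)/(345,40) and the block edge is ahead at row 15. I'll move over the stone and check.

>>> {"method": "arm_command", "body": {
  "steps": "20 -1.5 0 0 0.4;20 -1.5 0 0 0.4;8.5 0 0 0 0.4;0 0 -14 0 0.4;0 0 0 0 0.4"
}}

```text
clock: 8.07
tcp_pos: [530.0, -106.6, 65.0]
tcp_rot: [-3.132, 0.24, 0.004]
contact_force: [-0.5, -0.7, -0.1]
gripper_width: 51.5
```

```bash
python3 chk.py pics/e.png 2>/dev/null; python3 - <<'E'
from h import *
c=vision.read_camera('top'); ims=[c['image'][150:240,270:370]]
d=vision.read_camera('scene'); ims.append(d['image'][190:280,270:370])
e=cv2.imread('pics/e.png')
r=cv2.resize(np.hstack(ims)[:,:,::-1],(600,270),interpolation=cv2.INTER_CUBIC)
e=cv2.resize(e[:210],(600,225)); cv2.imwrite('pics/f.png',np.vstack([r,e]))
E
```

```text
[ 530.  -106.6   65. ] [-3.13220841  0.23959081  0.00352009] 51.523810872601445 8.075 [-0.47273233 -0.73699325 -0.10959785]
jaw yaw 261.2516280804927
stone (5055, array([ 616.8, -120.4]), array([57.4, 55.5]), 88.1, 'z', np.float64(33.8))
block (array([638.2, -30. ]), array([107. ,  50.1]), 81.2, 'z', np.float64(17.3))
tip_left 0.85 214 18 surf [ 631. -101.   81.]
tip_right 0.57 342 18 surf [ 625. -142.   79.]
white_stone 0.95 23 348 surf [473.  75.  11.]
white_stone 0.9 280 43 surf [ 627. -122.   33.]
```

View pics/f.png

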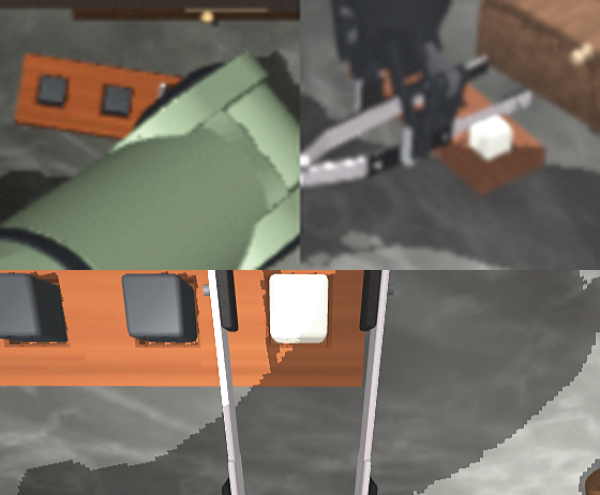

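Both dark stones are visible in the block at (50,90)/(117,97). The tips straddle the white stone, with the midline at column 298 and the stone at column 298. I'll descend.

>>> {"method": "arm_command", "body": {
  "steps": "1 0 -15 0 0.4;0 0 -15 0 0.4;0 0 -10 0 0.4;0 0 -4 0 0.4;0 0 0 0 0.4"
}}

```text
clock: 9.0
tcp_pos: [532.3, -106.9, 22.1]
tcp_rot: [3.132, -0.24, -0.0]
contact_force: [0.5, 0.2, -0.9]
gripper_width: 51.3
```

```bash
python3 chk.py pics/g.png 2>/dev/null; python3 - <<'E'
from h import *
d=vision.read_camera('scene')
r=cv2.resize(d['image'][190:280,270:370][:,:,::-1],(500,450),interpolation=cv2.INTER_CUBIC)[100:350]
e=cv2.imread('pics/g.png')[:210]; e=cv2.resize(e,(500,188)); cv2.imwrite('pics/g2.png',np.vstack([r,e]))
E
```

```text
[ 532.3 -106.9   22.1] [ 3.13226983e+00 -2.40248415e-01 -4.52204750e-04] 51.321465212913246 9.0 [ 0.53224238  0.16499894 -0.88226217]
jaw yaw -98.77211860541227
stone (6063, array([ 613.6, -120.3]), array([57.1, 49.1]), 87.9, 'z', np.float64(33.6))
block (array([630.7, -49.5]), array([84.1, 42. ]), 81.1, 'z', np.float64(17.4))
tip_left 0.78 215 18 surf [ 634. -101.   35.]
tip_right 0.7 339 18 surf [ 629. -143.   27.]
white_stone 0.98 283 30 surf [ 627. -123.   34.]
```

View pics/g2.png

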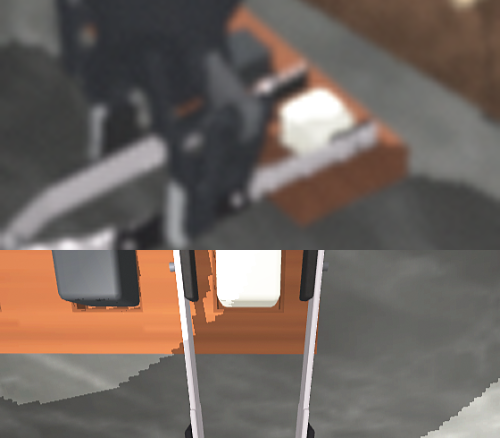

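The tips sit on both sides of the white stone, just over the block's top, with no contact force. I'll close.

>>> {"method": "arm_command", "body": {
  "steps": "0 0 0 0 0.44;0 0 0 0 0.47;0 0 0 0 0.5;0 0 0 0 0.54;0 0 0 0 0.58;0 0 0 0 0.62;0 0 0 0 0.62",
  "squeeze": 40
}}

```text
clock: 10.12
tcp_pos: [532.4, -106.7, 22.3]
tcp_rot: [-3.132, 0.24, 0.0]
contact_force: [-0.4, 1.0, 0.1]
gripper_width: 42.0
```

>>> {"method": "arm_command", "body": {
  "steps": "0 0 4 0 0.62;0 0 6 0 0.62;0 0 10 0 0.62;0 0 15 0 0.62;0 0 20 0 0.62;0 0 20 0 0.62;0 0 0 0 0.62;0 0 0 0 0.62"
}}

```text
clock: 11.12
tcp_pos: [532.4, -106.4, 97.3]
tcp_rot: [-3.132, 0.239, 0.0]
contact_force: [0.6, 0.0, -0.9]
gripper_width: 42.0
```

```bash
python3 chk.py pics/i.png 2>/dev/null; python3 - <<'E'
from h import *
d=vision.read_camera('scene')
r=cv2.resize(d['image'][180:280,270:370][:,:,::-1],(500,500),interpolation=cv2.INTER_CUBIC)[50:400]
e=cv2.imread('pics/i.png')[:210]; e=cv2.resize(e,(500,188)); cv2.imwrite('pics/i2.png',np.vstack([r,e]))
E
```

```text
[ 532.4 -106.4   97.3] [-3.13213737e+00  2.39288634e-01  5.79624610e-05] 42.01811224531143 11.125 [ 0.57119654  0.03516518 -0.94444393]
jaw yaw 261.2624215879288
stone (6311, array([ 613.1, -119. ]), array([40.2, 49.4]), 85.3, 'z', np.float64(108.0))
block (array([643.6, -28.6]), array([123.2,  61. ]), 81.2, 'z', np.float64(17.3))
tip_left 0.71 242 20 surf [ 632. -109.  110.]
tip_right 0.69 314 20 surf [ 629. -134.  105.]
white_stone 0.77 280 30 surf [ 627. -122.  110.]
white_stone 0.6 55 323 surf [472.  75.  11.]
```

View pics/i2.png

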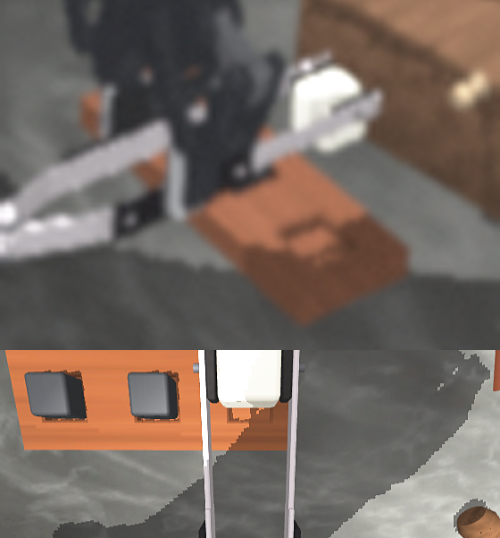

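The stone is out of its well, pinched at (330,105), and the well is empty. Both dark stones are still seated. Next I carry it up and over, tongs pointing radially.

>>> {"method": "arm_command", "body": {
  "steps": "-2 2 15 0 0.62;-5 5 25 0 0.62;-5 10 30 3 0.62;-8 18 26 3 0.62;-8 25 15 3 0.62;-8 25 0 3 0.62;-8 25 0 3 0.62;-8 25 0 3 0.62;-8 25 0 3 0.62;-8 25 0 3 0.62"
}}

```text
clock: 12.62
tcp_pos: [463.9, 79.0, 209.0]
tcp_rot: [-3.113, -0.419, -0.0]
contact_force: [0.4, -0.3, -1.1]
gripper_width: 42.0
```

>>> {"method": "arm_command", "body": {
  "steps": "-8 25 0 3 0.62;-8 25 0 3 0.62;-8 20 0 3 0.62;0 15 0 3 0.62;0 10 0 0 0.62;0 5 0 0 0.62;0 0 0 0 0.62;0 0 0 0 0.62"
}}

```text
clock: 13.62
tcp_pos: [440.5, 177.7, 208.3]
tcp_rot: [3.053, 0.738, -0.0]
contact_force: [0.2, -0.1, -1.1]
gripper_width: 42.2
```

```bash
cat > fin.py <<'E'
from h import *
import sys
s=status.state(); print(s['tcp_pos'],s['gripper_width'],s['clock']); yaw=2*np.arctan2(s['tcp_rot'][1],s['tcp_rot'][0]); print('tongs yaw',np.degrees(yaw)%180)
f=(yaw)%np.pi; f=f if f<np.pi/2 else f-np.pi
print('pred stone',s['tcp_pos'][:2]+98.5*np.array([np.cos(f),np.sin(f)]))
ims=[]
for n in ['wrist','scene','top']:
    c=vision.read_camera(n);P=cloud(c);w=(P[...,0]>450)&(P[...,0]<610)&(P[...,1]>200)&(P[...,1]<340)
    im=c['image'].astype(int); wh=w&(im.min(2)>150)&(P[...,2]>195)&(P[...,2]<235)
    print(n,'white',wh.sum(),np.nanmedian(P[wh],0).round(1) if wh.any() else '', P[wh].min(0).round(1) if wh.any() else '',P[wh].max(0).round(1) if wh.any() else '')
    q=P[w&(P[...,2]>100)&(P[...,2]<168)]
    if len(q)>10: print('glass',len(q),q.min(0).round(1),q.max(0).round(1),cv2.minEnclosingCircle(q[:,:2].astype(np.float32)))
    for m in vision.masks_of(n,'white_stone')[:2]:
        k=m['pixels']&~np.isnan(P[...,0]); Q=P[k]; Q=Q[Q[:,2]>150]
        if len(Q): print('mask',round(m['score'],2),np.median(Q,0).round(1),Q.min(0).round(1),Q.max(0).round(1))
    ims.append(c['image'][:,:,::-1])
a=cv2.resize(ims[0],(380,285)); b=cv2.resize(ims[1][130:230,150:283],(380,285),interpolation=cv2.INTER_CUBIC)
cv2.imwrite(sys.argv[1],np.hstack([a,b]))
E
python3 fin.py pics/j.png
```

```text
[440.52784077 177.74039574 208.29184991] 42.24603839579415 13.625
tongs yaw 27.180484626147692
pred stone [528.15068402 222.73469917]
wrist white 6698 [523.3 220.6 219. ] [450.1 200.  196.5] [541.6 242.6 225. ]
glass 2824 [497.1 243.2 100. ] [528.6 301.7 163.6] ((523.3768920898438, 272.3985290527344), 29.41960906982422)
mask 0.87 [525.6 221.4 218.6] [513.4 207.5 196.5] [539.8 236.9 221.8]
scene white 53 [525.9 209.1 219.1] [452.3 200.4 195.1] [544.2 222.2 222.9]
glass 405 [494.7 238.  100.1] [557.5 304.3 161.7] ((525.02490234375, 271.1640319824219), 33.339012145996094)
top white 126 [527.5 222.2 219.9] [517.5 200.8 197.5] [545.7 243.  225. ]
glass 143 [528.  246.7 100.1] [558.3 302.9 166. ] ((536.768798828125, 274.8050842285156), 28.80137062072754)
```

View pics/j.png

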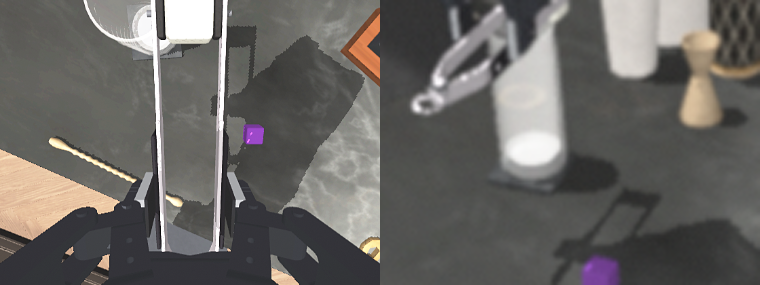

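The stone is still pinched (left picture, top at (190,20)) and about 50 mm short of the glass in y. The glass stands untouched.

>>> {"method": "arm_command", "body": {
  "steps": "-1 10 0 0 0.62;0 15 0 0 0.62;0 12 0 0 0.62;0 8 0 0 0.62;0 4 0 0 0.62;0 0 0 0 0.62;0 0 0 0 0.62;0 0 0 0 0.62"
}}

```text
clock: 14.92
tcp_pos: [439.4, 227.1, 208.3]
tcp_rot: [-3.053, -0.739, -0.0]
contact_force: [-0.6, 0.8, -0.9]
gripper_width: 42.1
```

```bash
python3 fin.py pics/k.png
```

```text
[439.44854873 227.05739282 208.34097532] 42.06538035617885 14.925
tongs yaw 27.21472317527207
pred stone [527.04448885 272.10404946]
wrist white 8523 [519.3 266.2 219.5] [450.  206.6 197.1] [540.6 291.9 235. ]
glass 1464 [497.2 242.7 100. ] [549.1 304.5 163.6] ((527.2918090820312, 273.3294982910156), 31.127546310424805)
mask 0.98 [524.6 270.7 218.7] [512.3 257.  197.4] [538.7 285.8 221.4]
scene white 97 [519.9 256.4 218.2] [452.  230.2 195.9] [541.1 274.1 223.8]
glass 662 [494.1 239.8 100.1] [557.1 306.  163.5] ((525.3229370117188, 273.1506652832031), 34.22935104370117)
top white 98 [529.8 271.4 220.5] [517.9 252.  212.4] [545.9 294.  226.3]
glass 161 [503.5 240.4 100.2] [558.4 297.4 166.4] ((528.1240234375, 269.9438781738281), 31.22817039489746)
```

View pics/k.png

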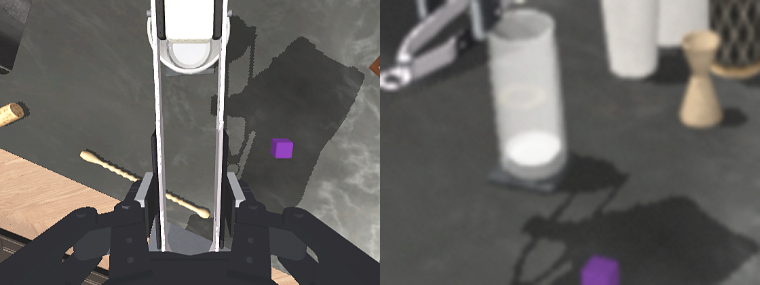

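The stone is at about (526,271) over the glass axis at about (526,272). Its underside is about 33 mm above the rim, and the glass hasn't moved. I'm handing in.

```bash
python3 -c "
from workcell import ticket,status
print(ticket.sign_off()); print(status.state()['gripper_width'])"
```

```text
the job is handed in; nothing more can be done
None
the job is handed in; nothing more can be done
```

I handed the job in with the white stone squeezed in the tongs, centred above the mouth of the tumbler. I took the tongs by the handle pads, pinched the stone in its well, lifted it out and carried it over the glass. The hand-in gave no verdict.

**Last checks:**
- **Centring:** the stone is within about 2–3 mm of the glass axis. The cameras disagree by about that much on both.
- **Height:** the stone's underside is about 33 mm above the rim.
- **Grip:** the handle opening held steady at 42 mm.
- **Tumbler and dark stones:** the glass was still where it stood at the start, and both dark stones were seated when last seen, after the stone came out of its well.
- **Jigger, shaker and dropper:** I did not re-measure these. The path stayed away from all three.

One move stopped about 50 mm short in y because I added the steps up wrong. I saw it in the next picture and corrected it before handing in.

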